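Put the griddle's drip tray back through its slot

ROBOT

A 7-joint arm with a two-finger parallel gripper is mounted at the origin on a cart in front of the work surface, level with it; the furniture and walls round the work are solid. World frame = base frame: x ahead of the robot, y to its left, z up, the work surface at z = 0. Lengths are in m, angles in degrees, forces in N, time in s.
With the tool pointing down it reaches from about 0.425 to 0.875 m from the base axis. Payload 8.4 kg.
Tool frame: the origin (TCP) lies between the finger pads; the fingertips stand 11 mm ahead of it and the grasp point (between the pads) lies 8 mm behind it (ctrl.tcp_to_tips is the distance from the TCP to the fingertips, in m); x points along the fingers, y is the direction in which the jaws open and shut, and the axes are right-handed (so a half turn about x gives the same grasp; the last joint's range is limited). The gripper opens to 85 mm and grips with 20 to 120 N. Pads are 22 mm wide; open, the fingers measure 114 mm over their backs; the gripper's body (76 mm by 85 mm) begins 54 mm behind the grasp point. The pads swing forward as they close: fully open they stand 13 mm farther back than shut.
Start: joints at [-79.309, 19.091, 2.286, 83.961, -0.768, 76.965, -3.352], TCP at [0.183, 0.624, 0.242] pointing down, gripper open.
Joint ranges: [-147.57, 147.57], [-21.85, 119.76], [-74.77, 79.35], [14.55, 137.4], [-85.83, 265.84], [4.83, 119.75], [-152.11, 152.11]. Speed limits (degrees/s): [127.2, 127.2, 159.86, 159.86, 180, 180, 180].

INTERFACE

Orientations are given as [roll, pitch, yaw] about the fixed x, y, z axes, in that order (R = Rz(yaw) Ry(pitch) Rx(roll)).
In Python, from station import ctrl gives the robot as it stands. Calls block until the motion is done:
- ctrl.move_ptp(position, orientation): joint-space move of the TCP to a pose.
- ctrl.movel(position, max_speed=0.15, frame=None): straight line of the TCP; frame=None keeps the orientation; max_speed is the mean speed in m/s.
- ctrl.set_joints(angles): joint-space move.
- ctrl.gripper_to(opening): finger opening in m; the grip force is fixed at half the most; returns when the fingers have stopped.
- ctrl.sleep(seconds).
- ctrl.inverse_kinematics(position, orientation): joint angles nearest the present ones, or None.
- ctrl.camera(name): name is "scene" or "top" or "wrist"; returns the picture (420x560x3 uint8, red, green, blue); there is no depth.
- ctrl.calibration(name): a dict with "fx", "fy", "cx", "cy" (pixels), "cam_to_world" (4x4, takes a point from camera to world coordinates). Camera axes: x right, y up, looking along -z (the intrinsics and any distortion apply to the point x, -y, -z); pixel columns grow to the right and rows downward; lengths in m; the calibration is good to about 2 mm. A picture is of the moment at which its call begins: read the wrist's pose just before it. calibration takes no time and is no camera call; for the wrist camera it gives the pose at the moment of the call.
A pose or a line that the arm cannot do raises ctrl.IKError and nothing moves.
- ctrl.job_done(): hands the job in, once; it reports no verdict.
Trained networks look in the newest picture that a camera, given by its name, has taken for a name from the list of things; names that differ only in an ending like _2 or _b are one class to them, and where a whole thing is asked for, a point or a joint stands for the part that bears it (a point fixed in the world has none). Each returns a list of dicts, best first, with "score" (0 to 1); they miss things now and then, are a little off and sometimes report something else, mostly with a low value. They report only what shows in the picture. A call takes as long as a camera call.
- ctrl.regions_of(target, camera): "pixels" (420x560 bool, what is visible of it) and "extent" ([left, top, width, height] in pixels, round what is visible of it).
Readings, each from a call of its own:
- ctrl.current_time_s(): time.
- ctrl.current_joint_positions(): joint angles.
- ctrl.current_joint_vel(): joint speeds.
- ctrl.current_effort(): joint torques, N m.
- ctrl.current_tool_pos(): TCP position.
- ctrl.current_tool_rot(): TCP orientation.
- ctrl.current_contact_force(): force on the tool from outside, world axes, zero at the start.
- ctrl.current_torque(): the same for the moment, N m.
- ctrl.current_grip_width(): finger opening in m.
Only numpy, scipy, OpenCV 4.12 (cv2) and the standard library are available. Lean on these libraries where they do the work, as an engineer would, in place of code of your own. Each camera call takes 0.05 s, during which the arm holds its last target.

TASK

The washed drip tray of the tabletop griddle is drying on edge in the wire rack. Take it out, lay it down flat on the cooktop with its slotted cover up and let go; then take it again and post it through the slot in the griddle's front, slotted cover up and black end towards you, and push it fully home against its stop. Leave the bamboo trivet and everything else where it is.

Things in the scene. Friction and masses are not known exactly. Their poses are not given: they have to be found in the camera images.
- tray_center (a point): Centre of the drip tray: flat rigid closed slab, 160 mm long (x axis) x 12 thick (y) x 62 wide (z), aluminium, about 0.16 kg, black end cap at its -x end. Its -y face is the slotted cover (nine black cross slots), its +y face is plain. Starts on a long edge (z up) in one bay of the rack, underside 8 mm above the cooktop, black end towards the robot. Lying with the cover up, its y axis points down.
- tray_tail (a point): Middle of the tray's black end face, 80 mm from the tray's centre along its -x; same axes as the tray. Out of the rack the tray can stand alone on its long edge, and falls flat when its top is pushed sideways: over towards its +y brings the slotted cover up. Held lightly near one end it can droop in the grip; let go less than half-way into the slot, it tips out.
- griddle: Low tabletop griddle, red with steel front and dark ribbed plate, fixed; 180 mm wide, 180 deep, 47 high, a black grip bar along each side (to 108 mm from the middle). Origin on the cooktop straight below the middle of the slot's mouth, in the plane of the front; x points into the slot, y left, z up. When home against the stop the tray stands 6 mm out of the front.
- slot_mouth (a point): Middle of the slot's mouth, at the level of the slot's floor, 12 mm above the cooktop; axes as the griddle's. The slot runs level along x: 65 mm wide, from 12 to 28 mm above the cooktop, flared at both sides over the first 12 mm (about 73 mm wide outside) and with a sill that slopes up from 9 to 12 mm over the first 6 mm; ended by a rigid stop 154 mm in.
- rack: Steel wire drying rack, fixed, 152 mm long (x) x 132 wide (y), origin on the cooktop under its centre. Two bays, 35 mm either side of the centre (along y); each holds a flat thing on edge along x between wire uprights at x = -50 and +50 mm, which rise 53 mm above the cooktop and leave 15 mm between them. Between the two pairs of uprights a thing is free to be gripped.
- trivet_center (a point): Centre of a bamboo trivet, 150 x 12 x 62 mm, pale wood with dark grooves, standing on edge in the rack's other bay; it stays there.
- tuna_tin: Flat tin, 86 mm across, 40 mm high, loose bystander; origin under its centre.
- salt_shaker: Grey salt shaker, 44 mm across, 90 mm high, loose bystander; origin under its centre.
- pepper_mill: Brown wooden pepper mill, 58 mm across, 170 mm high, loose bystander; origin under its centre.
- garlic: Garlic bulb, 55 mm, loose bystander; origin under its centre.
- kettle_back: Black kettle with wooden handle, about 215 x 247 mm, 236 mm high, fixed at the back on the right; origin under its centre.

How it is judged (in metres and radians):
On the way:
1. The tray lies flat on the cooktop, slotted cover up, let go of, outside the slot and the rack (angle between tray_center's own y axis and vertical above 2.99 rad and height (world z) of tray_center below 0.01 m and contact force between tray and the fingers below 0.1 N and linear speed of tray below 0.02 m/s), for 0.2 s.
At the end, for the whole second after the job is handed in: The tray lies level in the griddle's slot, slotted cover up, black end outward, at rest, and pushed home: its black end stands about 6 mm out of the front, at most 10.5 mm (x of tray_tail in the frame of griddle between -0.0105 and 0.002 m and y of tray_tail in the frame of griddle between -0.006 and 0.006 m and angle between the x axis of tray_center and the x axis of griddle, either way round below 0.06 rad and angle between tray_center's own y axis and vertical above 3 rad and height (world z) of tray_center between 0.014 and 0.026 m and linear speed of tray below 0.01 m/s); the robot touches nothing.
It fails at once if the bamboo trivet is taken or pushed more than 30 mm (distance of trivet_center from where it was at the start of the episode above 0.03 m).
It fails at once if a bystander (tin, shaker, mill or garlic) is pushed more than 30 mm (distance of any of tuna_tin, salt_shaker, pepper_mill, garlic from where it was at the start of the episode above 0.03 m).
It also fails if it takes over 62 s, if anything falls off the work surface, if the arm or the gripper's body presses on something with over 40 N, if the wrist force passes 120 N, or if a joint passes its speed limit or range.

## Working session

There is one attempt and no reset: what is moved stays moved. The work goes in short steps, each a Python script; the robot and the scene stay as the last script left them, time stands still between calls to the robot, and variables do not carry over. Pictures are saved under pics/ and viewed, and the job is handed in when it is done.

```bash
ls; mkdir -p pics; python3 - <<'E'
from station import ctrl
import cv2
for n in ("scene","top","wrist"):
    im=ctrl.camera(n); cv2.imwrite(f"pics/{n}0.png",im[:,:,::-1])
    c=ctrl.calibration(n); print(n,{k:(v if k!="cam_to_world" else [[round(float(x),4) for x in r] for r in v]) for k,v in c.items()})
print(ctrl.current_time_s(),ctrl.current_tool_pos(),ctrl.current_tool_rot(),ctrl.current_grip_width(),ctrl.tcp_to_tips)
E
```

```text
pics
scene {'fx': 527.385258997927, 'fy': 527.385258997927, 'cx': 277.6949766042832, 'cy': 213.98748336152747, 'cam_to_world': [[0.6769, 0.4379, -0.5916, -0.1906], [-0.7358, 0.4248, -0.5274, -0.6551], [0.0204, 0.7923, 0.6098, 0.7912], [0.0, 0.0, 0.0, 1.0]]}
top {'fx': 398.96534632785784, 'fy': 398.96534632785784, 'cx': 279.18380887025205, 'cy': 208.96059561147754, 'cam_to_world': [[-0.0283, 0.99, -0.1379, 0.3985], [-0.9996, -0.0293, -0.0053, -0.0023], [-0.0093, 0.1377, 0.9904, 1.1429], [0.0, 0.0, 0.0, 1.0]]}
wrist {'fx': 325.21248428890533, 'fy': 325.21248428890533, 'cx': 275.7995909179452, 'cy': 212.02194890728444, 'cam_to_world': [[0.2833, -0.9123, -0.2957, 0.1087], [0.959, 0.2688, 0.0896, 0.6455], [-0.0022, -0.309, 0.9511, 0.3737], [0.0, 0.0, 0.0, 1.0]]}
0.15 [0.18316414 0.6233062  0.24162912] [ -86.28060358   89.92846264 -102.65501906] 0.08506197048619829 0.011
```

View pics/scene0.png

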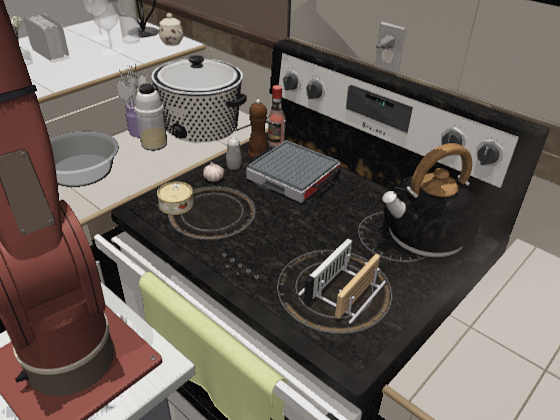

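View pics/top0.png

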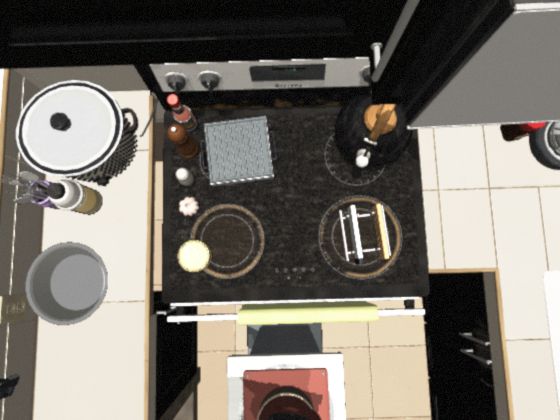

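View pics/wrist0.png

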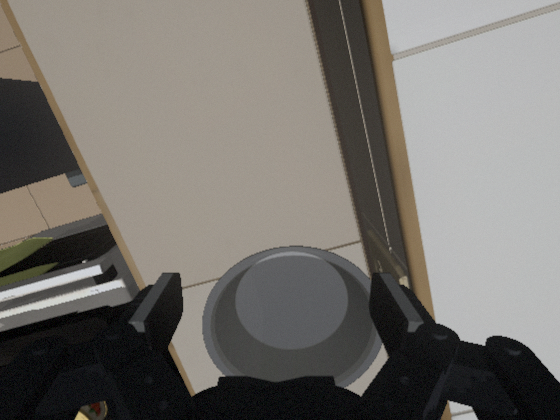

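```bash
cat > h.py <<'E'
from station import ctrl
import numpy as np, cv2
def ray(cal,u,v):
    T=np.array(cal["cam_to_world"]); d=np.array([(u-cal["cx"])/cal["fx"],-(v-cal["cy"])/cal["fy"],-1.0])
    return T[:3,3],T[:3,:3]@d
def onplane(cal,u,v,z):
    o,d=ray(cal,u,v); return o+d*(z-o[2])/d[2]
def proj(cal,p):
    T=np.array(cal["cam_to_world"]); q=T[:3,:3].T@(np.array(p)-T[:3,3])
    return np.array([cal["cx"]+cal["fx"]*q[0]/-q[2],cal["cy"]-cal["fy"]*q[1]/-q[2]])
def tri(c1,p1,c2,p2):
    o1,d1=ray(c1,*p1);o2,d2=ray(c2,*p2)
    A=np.stack([d1,-d2],1); t=np.linalg.lstsq(A,o2-o1,rcond=None)[0]
    return (o1+d1*t[0]+o2+d2*t[1])/2, np.linalg.norm(o1+d1*t[0]-o2-d2*t[1])
def snap(n,f):
    c=ctrl.calibration(n); im=ctrl.camera(n); cv2.imwrite(f"pics/{f}.png",im[:,:,::-1]); return c,im
E
python3 - <<'E'
from h import *
import pickle
ims={}
for n in ("top","scene"):
    c,im=snap(n,n+"1")
    ims[n]=im
    for t in ("griddle","rack","tray_center","trivet_center","tuna_tin","salt_shaker","pepper_mill","garlic"):
        r=ctrl.regions_of(t,n)
        if r:
            m=r[0]["pixels"]; ys,xs=np.nonzero(m); rect=cv2.minAreaRect(np.stack([xs,ys],1).astype(np.float32))
            print(n,t,round(r[0]["score"],2),r[0]["extent"],np.round(cv2.boxPoints(rect),1).tolist(), np.round(onplane(c,xs.mean(),ys.mean(),0.03),3), len(r))
for n,(x,y,w,h) in {"top":(160,90,270,190),"scene":(220,120,200,220)}.items():
    cr=ims[n][y:y+h,x:x+w]; s=min(800/w,600/h); cv2.imwrite(f"pics/{n}1z.png",cv2.resize(cr,None,fx=s,fy=s,interpolation=cv2.INTER_CUBIC)[:,:,::-1])
print(ctrl.current_time_s())
E
```

```text
top griddle 0.73 [200.6, 116.6, 78.8, 67.2] [[197.0, 123.9000015258789], [271.79998779296875, 114.4000015258789], [279.79998779296875, 176.89999389648438], [205.0, 186.5]] [0.728 0.116 0.03 ] 1
top rack 0.7 [337.8, 203.3, 54.0, 56.9] [[338.6000061035156, 209.10000610351562], [383.6000061035156, 202.5], [391.29998779296875, 255.0], [346.20001220703125, 261.5]] [ 0.481 -0.228  0.03 ] 1
top tray_center 0.66 [347.7, 208.7, 11.8, 53.8] [[346.70001220703125, 205.6999969482422], [355.8999938964844, 204.5], [363.3999938964844, 262.70001220703125], [354.20001220703125, 263.8999938964844]] [ 0.477 -0.206  0.03 ] 2
top trivet_center 0.89 [373.4, 201.3, 12.2, 56.3] [[371.0, 203.89999389648438], [381.79998779296875, 202.3000030517578], [389.6000061035156, 257.5], [378.8999938964844, 259.0]] [ 0.482 -0.277  0.03 ] 2
top tuna_tin 0.96 [176.7, 243.6, 37.7, 30.8] [[178.0, 240.0], [212.0, 240.0], [212.0, 270.0], [178.0, 270.0]] [0.432 0.242 0.03 ] 1
top salt_shaker 0.74 [175.3, 167.1, 18.3, 18.0] [[172.0, 174.0], [182.5, 163.5], [196.5, 177.5], [186.0, 188.0]] [0.657 0.273 0.03 ] 1
top pepper_mill 0.6
[... 1067 characters left out ...]
96875, 262.29998779296875], [339.29998779296875, 318.0]] [ 0.484 -0.27   0.03 ] 1
scene tuna_tin 0.96 [156.1, 180.1, 38.7, 33.2] [[155.0, 184.1999969482422], [189.60000610351562, 178.39999389648438], [194.89999389648438, 210.5], [160.39999389648438, 216.3000030517578]] [0.422 0.229 0.03 ] 1
scene salt_shaker 0.71 [223.2, 137.6, 22.7, 31.5] [[225.0, 137.0], [241.0, 137.0], [241.0, 168.0], [225.0, 168.0]] [0.664 0.277 0.03 ] 1
scene pepper_mill 0.7 [247.8, 99.5, 18.0, 57.3] [[249.0, 156.0], [249.0, 100.0], [266.0, 100.0], [266.0, 156.0]] [0.817 0.334 0.03 ] 1
scene garlic 0.74 [205.8, 164.6, 18.2, 19.6] [[201.0, 173.0], [214.0, 160.0], [225.5, 171.5], [212.5, 184.5]] [0.563 0.247 0.03 ] 2
1.05
```

View pics/top1z.png

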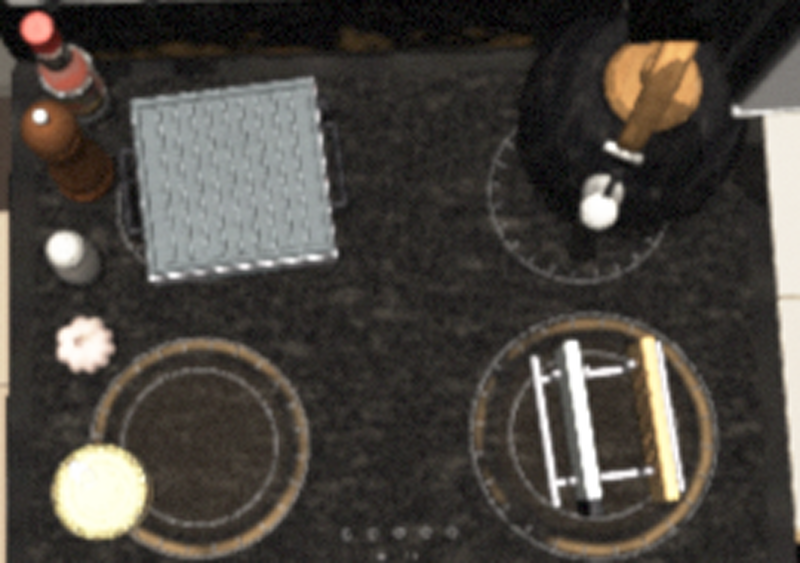

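View pics/scene1z.png

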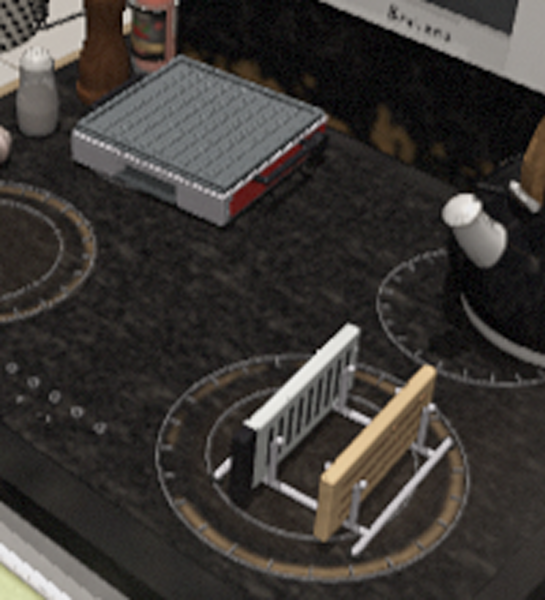

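```bash
cat >> h.py <<'E'
def zoom(im,f,x,y,w,h):
    s=min(800/w,600/h); cv2.imwrite(f"pics/{f}.png",cv2.resize(im[y:y+h,x:x+w],None,fx=s,fy=s,interpolation=cv2.INTER_CUBIC)[:,:,::-1])
E
python3 - <<'E'
from h import *
import pickle
ctrl.move_ptp([0.545,0.105,0.20],[0,90,5.7])
print(ctrl.current_time_s(),ctrl.current_tool_pos(),ctrl.current_tool_rot())
c,im=snap("wrist","w1"); r=ctrl.regions_of("griddle","wrist"); print([(x["score"],x["extent"]) for x in r])
pickle.dump((c,im),open("w1.pkl","wb"))
ctrl.move_ptp([0.478,-0.203,0.19],[0,90,5.7])
print(ctrl.current_time_s(),ctrl.current_tool_pos(),ctrl.current_tool_rot())
c,im=snap("wrist","w2"); r=ctrl.regions_of("tray_center","wrist"); print([(x["score"],x["extent"]) for x in r])
pickle.dump((c,im),open("w2.pkl","wb"))
E
```

```text
3.3083 [0.54492696 0.10607969 0.19999791] [87.06807514 89.98797427 92.84693846]
[(0.68, [170.3, 266.5, 199.0, 126.6]), (0.66, [395.4, 202.6, 59.7, 53.7])]
4.6083 [ 0.47880975 -0.20153757  0.18998603] [58.29580372 89.98243034 64.11037883]
[(0.82, [262.0, 96.4, 18.0, 193.0])]
```

View pics/w1.png

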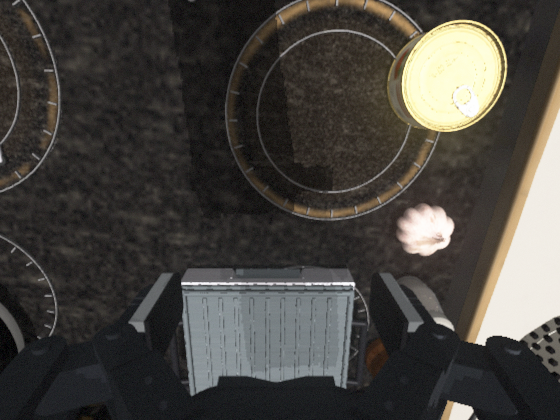

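View pics/w2.png

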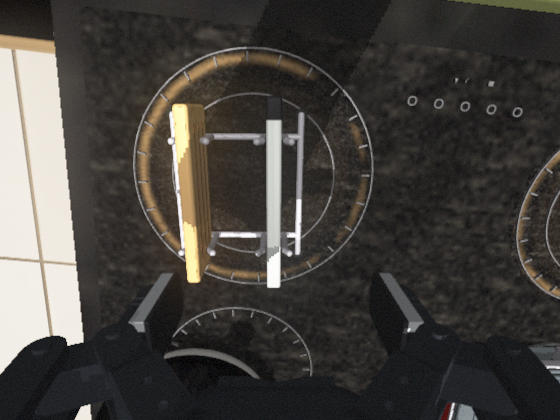

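```bash
python3 - <<'E'
from h import *
import pickle
c,im=pickle.load(open("w1.pkl","rb")); zoom(im,"w1z",165,255,210,60)
c,im=pickle.load(open("w2.pkl","rb")); zoom(im,"w2z",160,85,160,220)
E
```

```text
(no output)
```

View pics/w1z.png

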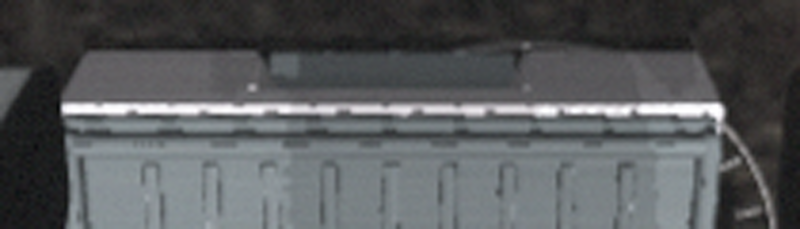

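View pics/w2z.png

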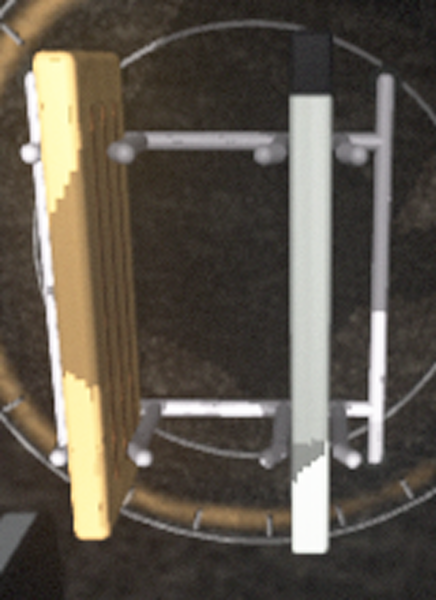

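```bash
python3 - <<'E'
from h import *
import pickle
c,im=pickle.load(open("w1.pkl","rb"))
P=lambda s,ox,oy,u,v,z: onplane(c,ox+(u)/s,oy+v/s,z)
L=P(3.81,165,255,62,100,.047);R=P(3.81,165,255,724,103,.047)
l=P(3.81,165,255,88,50,.0);r=P(3.81,165,255,697,50,.0)
sl=P(3.81,165,255,262,52,.010);sr=P(3.81,165,255,522,52,.010)
tl=P(3.81,165,255,270,84,.028);tr=P(3.81,165,255,525,84,.028)
for a,b in ((L,R),(l,r),(sl,sr),(tl,tr)):
    print(np.round((a+b)/2,4),np.linalg.norm(a-b).round(4),np.degrees(np.arctan2(*(R-L)[:2]*[1,1])).round(2), np.round(np.degrees(np.arctan2((b-a)[1],(b-a)[0]))-90,2))
c,im=pickle.load(open("w2.pkl","rb"))
a=P(2.727,160,85,312,32,.07); b=P(2.727,160,85,310,552,.07)
print(a,b,(a+b)/2,np.linalg.norm(a-b),np.degrees(np.arctan2((b-a)[1],(b-a)[0])))
T=c["cam_to_world"]; print(T[:3,3])
a=P(2.727,160,85,55,55,.07); b=P(2.727,160,85,92,538,.07)
print("trivet",a,b,(a+b)/2,np.linalg.norm(a-b),np.degrees(np.arctan2((b-a)[1],(b-a)[0])))
E
```

```text
[0.6326 0.1065 0.047 ] 0.1721 -5.43 5.43
[0.6425 0.1061 0.    ] 0.1818 -5.43 5.72
[0.6379 0.1058 0.01  ] 0.0753 -5.43 5.72
[0.638  0.1078 0.028 ] 0.0704 -5.43 5.72
[ 0.39490501 -0.2116936   0.07      ] [ 0.55262104 -0.19670627  0.07      ] [ 0.47376303 -0.20419994  0.07      ] 0.15842653372740126 5.428363836914471
[ 0.4015104  -0.20987908  0.32204742]
trivet [ 0.40766989 -0.28016972  0.07      ] [ 0.55455619 -0.26691724  0.07      ] [ 0.48111304 -0.27354348  0.07      ] 0.14748292346109326 5.155422482918472
```

```bash
python3 - <<'E'
from h import *
O=[0,90,5.5]
ctrl.gripper_to(0.042)
print(ctrl.current_contact_force().round(2) if hasattr(ctrl.current_contact_force(),'round') else ctrl.current_contact_force())
ctrl.movel([0.4755,-0.2033,0.10],max_speed=0.15,frame=O)
ctrl.movel([0.4755,-0.2033,0.046],max_speed=0.08)
print(ctrl.current_time_s(),ctrl.current_tool_pos(),ctrl.current_contact_force())
ctrl.gripper_to(0.0)
print(ctrl.current_time_s(),ctrl.current_grip_width(),ctrl.current_contact_force())
snap("wrist","w3"); snap("scene","s3")
E
```

```text
[-0.53  0.59  0.66]
6.7833 [ 0.47564916 -0.20354731  0.04617503] [ 0.01455162 -0.47781846  0.58628212]
7.1583 0.011475690958362305 [-0.317832    0.88453454  4.33674402]
```

View pics/w3.png

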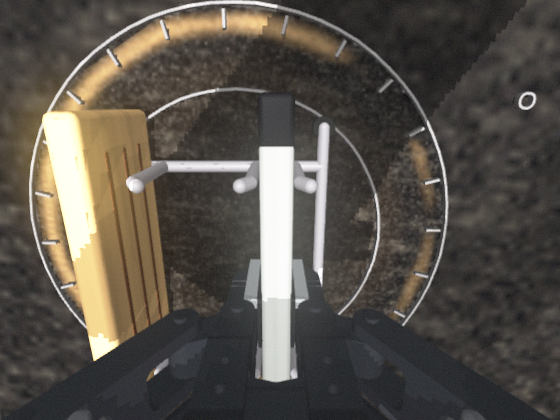

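View pics/s3.png

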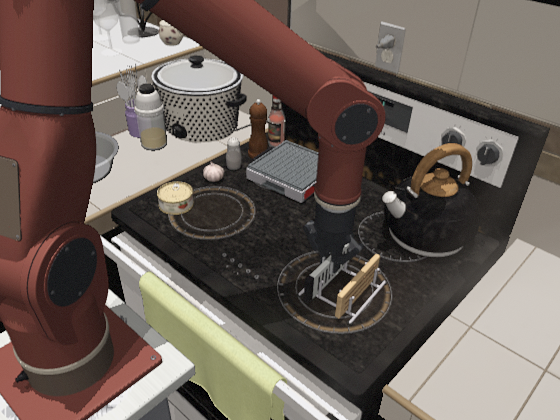

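```bash
python3 - <<'E'
from h import *
O=[0,90,5.6]
x,y=0.4755,-0.2033
ctrl.movel([x,y,0.125],max_speed=0.12)
print(ctrl.current_time_s(),ctrl.current_contact_force(),ctrl.current_grip_width())
ctrl.movel([0.4923,0.0546,0.125],max_speed=0.25,frame=O)
snap("wrist","w4")
ctrl.movel([0.4923,0.0546,0.045],max_speed=0.1)
f0=ctrl.current_contact_force()
for z in np.arange(0.043,0.034,-0.0015):
    ctrl.movel([0.4923,0.0546,z],max_speed=0.03)
    f=ctrl.current_contact_force(); print(round(z,4),np.round(f-f0,2),ctrl.current_tool_pos()[2].round(4))
    if f[2]-f0[2]>3: break
print(ctrl.current_time_s(),ctrl.current_grip_width())
snap("wrist","w5"); snap("scene","s5")
E
```

```text
8.0667 [ 0.23340878  0.39048797 -1.60682207] 0.01124799325311287
0.043 [ 0.23 -0.62 -0.14] 0.0433
0.0415 [-0.32 -0.25 -0.09] 0.0415
0.04 [-0.5  -0.21 -1.08] 0.0399
0.0385 [-0.98 -0.84  1.78] 0.0386
0.037 [-11.29  -1.69  28.94] 0.0385
11.5 0.011200604629467708
```

View pics/w5.png

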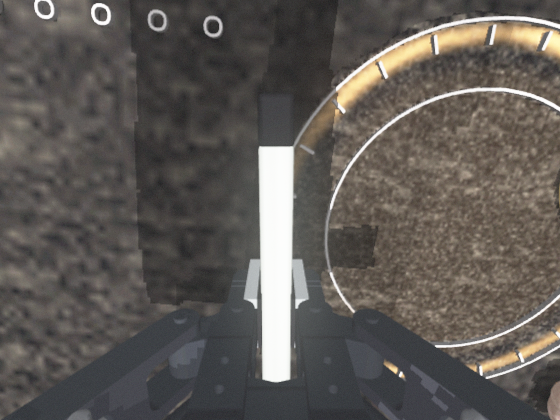

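View pics/s5.png

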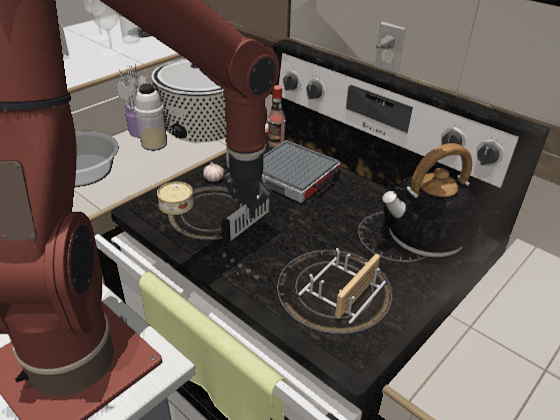

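```bash
python3 - <<'E'
from h import *
x,y=0.4923,0.0546
d=np.array([-np.sin(np.radians(5.6)),np.cos(np.radians(5.6))])
ctrl.movel([x,y,0.0383],max_speed=0.03)
ctrl.gripper_to(0.035)
print(ctrl.current_time_s(),ctrl.current_contact_force())
ctrl.movel([x,y,0.095],max_speed=0.12)
c,im=snap("wrist","w6"); 
p=np.array([x,y])-0.05*d
ctrl.movel([p[0],p[1],0.095],max_speed=0.15)
ctrl.gripper_to(0.0)
ctrl.movel([p[0],p[1],0.066],max_speed=0.12)
print(ctrl.current_time_s(),ctrl.current_tool_pos())
snap("scene","s6")
E
```

```text
12.2083 [-0.51524423 -0.0014688  -0.72473958]
14.1917 [0.49685278 0.00462691 0.06583373]
```

View pics/w6.png

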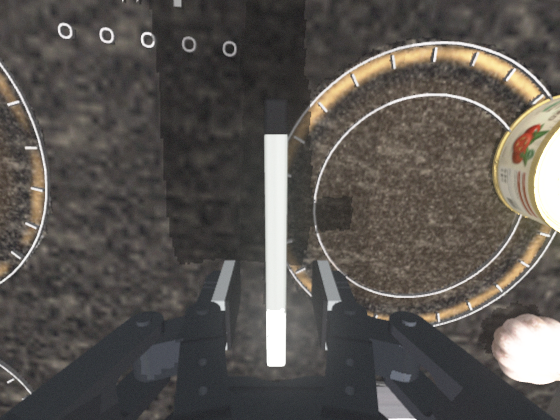

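View pics/s6.png

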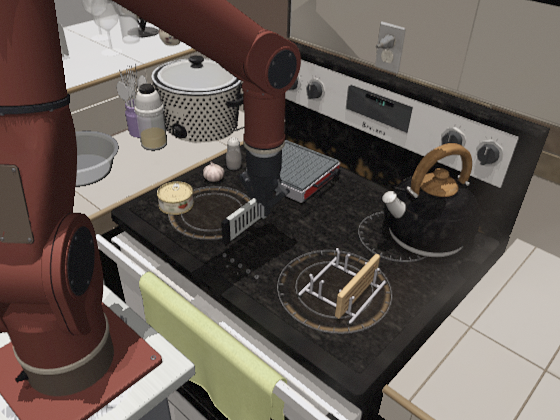

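```bash
python3 - <<'E'
from h import *
x,y=0.4923,0.0546
d=np.array([-np.sin(np.radians(5.6)),np.cos(np.radians(5.6))])
p=np.array([x,y])+0.010*d
ctrl.movel([p[0],p[1],0.066],max_speed=0.06)
print(ctrl.current_time_s(),ctrl.current_tool_pos(),ctrl.current_contact_force())
q=p-0.02*d
ctrl.movel([q[0],q[1],0.10],max_speed=0.2)
q=np.array([0.489,0.091])-0.03*np.array([d[1],-d[0]])
ctrl.move_ptp([q[0],q[1],0.15],[0,90,5.6])
ctrl.gripper_to(0.085)
print(ctrl.current_time_s(),ctrl.current_tool_pos(),ctrl.current_tool_rot())
import pickle
c,im=snap("wrist","w7"); pickle.dump((c,im),open("w7.pkl","wb"))
snap("scene","s7")
r=ctrl.regions_of("tray_center","wrist"); print([(x["score"],x["extent"]) for x in r])
E
```

```text
15.3917 [0.49132151 0.0641011  0.06598539] [-0.9433377   0.91263515  0.30291693]
16.925 [0.45915885 0.08808016 0.15000599] [20.77014807 89.99729496 26.37241955]
[(0.96, [240.7, 139.7, 74.4, 170.4])]
```

View pics/w7.png

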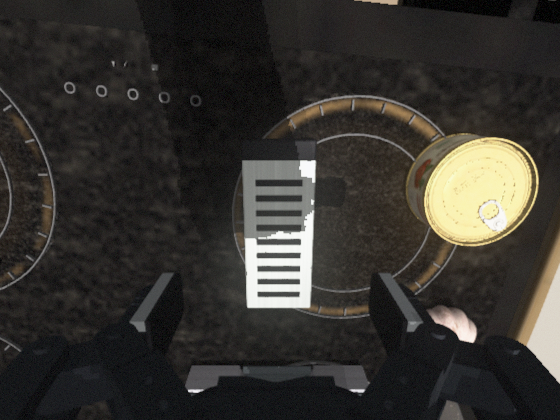

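View pics/s7.png

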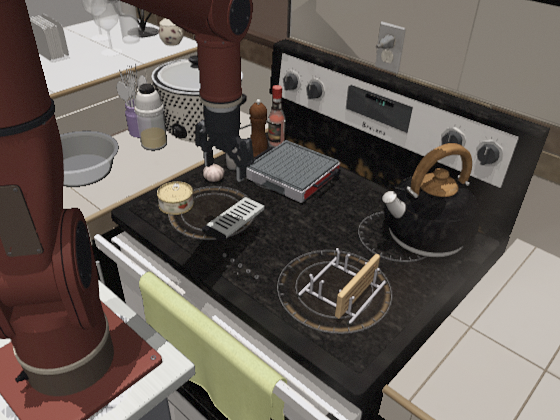

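```bash
python3 - <<'E'
from h import *
import pickle
c,im=pickle.load(open("w7.pkl","rb"))
z=.012
a=[onplane(c,*p,z) for p in ((242,141),(315,141),(310,307),(247,307))]
t=(a[0]+a[1])/2;h=(a[2]+a[3])/2
print(np.round(t,4),np.round(h,4),np.round((t+h)/2,4),np.linalg.norm(h-t),np.degrees(np.arctan2((h-t)[1],(h-t)[0])))
print(np.linalg.norm(a[0]-a[1]),np.linalg.norm(a[2]-a[3]))
zoom(im,"w7z",180,130,200,260)
E
```

```text
[0.4083 0.0846 0.012 ] [0.5647 0.1001 0.012 ] [0.4865 0.0924 0.012 ] 0.1571866544920804 5.665827602581681
0.05951847675132543 0.06076307722809923
```

View pics/w7z.png

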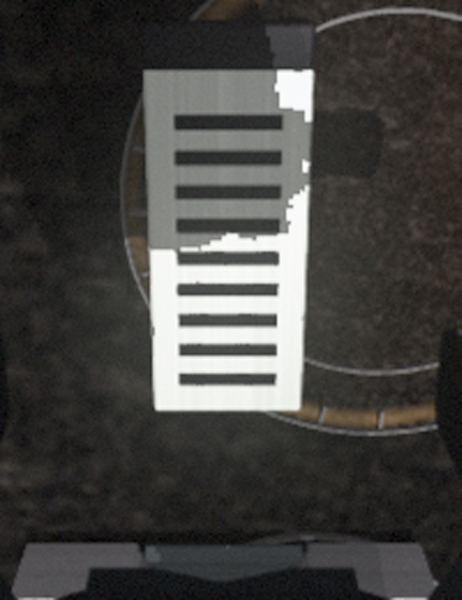

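```bash
python3 - <<'E'
from h import *
import pickle
c,im=pickle.load(open("w7.pkl","rb"))
for u in (143,303,223): print("slot",onplane(c,180+u/2.31,130+545/2.31,.010).round(4))
print("front",onplane(c,180+25/2.31,130+545/2.31,.0).round(4),onplane(c,180+428/2.31,130+545/2.31,.0).round(4))
O=[0,90,5.6]
s=np.array([np.cos(np.radians(5.6)),np.sin(np.radians(5.6))])
g=np.array([0.4865,0.0924])-0.030*s
ctrl.movel([*g,0.06],max_speed=0.2,frame=O)
ctrl.movel([*g,0.016],max_speed=0.1)
f0=ctrl.current_contact_force(); print(f0)
ctrl.movel([*g,0.0095],max_speed=0.04)
print(ctrl.current_time_s(),ctrl.current_tool_pos(),ctrl.current_contact_force())
ctrl.gripper_to(0.0)
print(ctrl.current_time_s(),ctrl.current_grip_width(),ctrl.current_contact_force())
snap("wrist","w8")
E
```

```text
slot [0.6405 0.0694 0.01  ]
slot [0.6335 0.1411 0.01  ]
slot [0.637  0.1053 0.01  ]
front [0.6553 0.0143 0.    ] [0.6371 0.2013 0.    ]
[ 0.1695537  -0.44044982  1.20838403]
18.5833 [0.45659047 0.08946422 0.00949538] [-0.1688408  -0.46059132  0.22209563]
18.95 0.059774739956375236 [-3.75882742 -0.62824159  9.2129166 ]
```

View pics/w8.png

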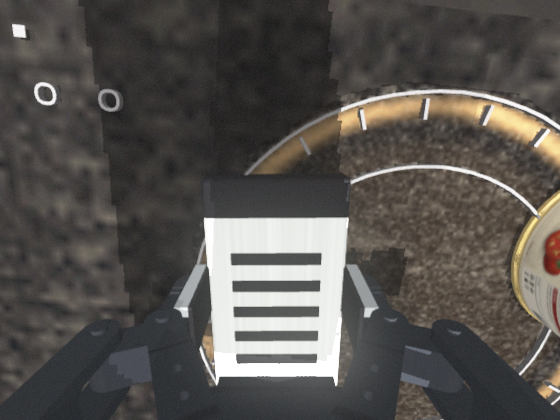

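```bash
cat >> h.py <<'E'
YAW=5.6
s=np.array([np.cos(np.radians(YAW)),np.sin(np.radians(YAW))]); dl=np.array([-s[1],s[0]])
G=np.array([0.638,0.1062])
def gp(x,y,z): 
    p=G+x*s+y*dl; return [p[0],p[1],z]
E
python3 - <<'E'
from h import *
p=ctrl.current_tool_pos()
ctrl.movel([p[0],p[1],0.0235],max_speed=0.06)
print(ctrl.current_contact_force(),ctrl.current_torque())
ctrl.movel(gp(-0.122,0,0.0235),max_speed=0.08,frame=[0,90,YAW])
print(ctrl.current_time_s(),ctrl.current_tool_pos(),gp(-0.122,0,0),ctrl.current_tool_rot())
c,im=snap("wrist","w9"); c,im=snap("scene","s9"); zoom(im,"s9z",180,120,170,130)
c,im=snap("top","t9"); zoom(im,"t9z",180,100,130,150)
E
```

```text
[ 1.32149878 -0.83768117 -1.83310343] [-0.02259354  0.05215855  0.04535933]
20.2833 [0.51602261 0.09416354 0.02327844] [np.float64(0.5165822572022166), np.float64(0.09429488622938377), 0] [-175.63806537   89.9545298  -170.04432742]
```

View pics/s9z.png

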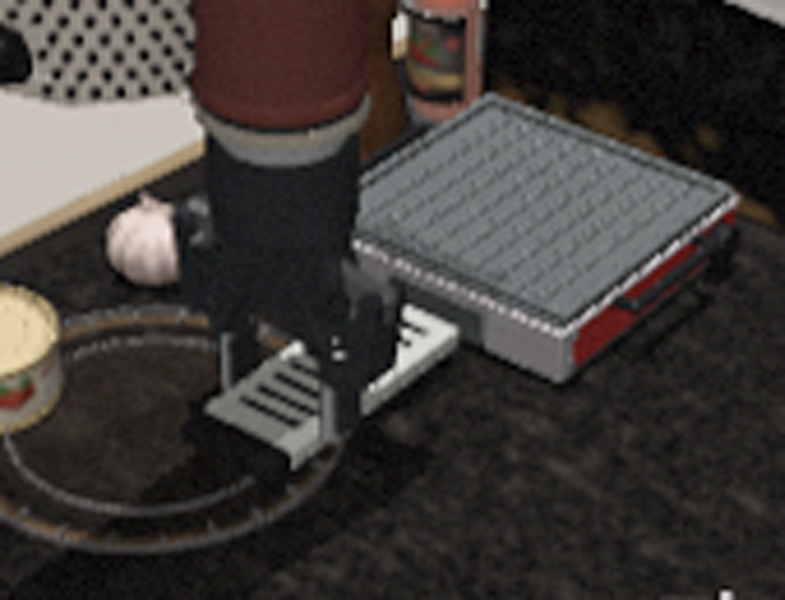

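View pics/w9.png

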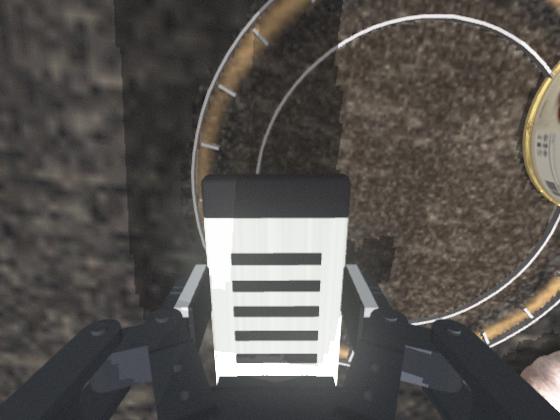

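View pics/t9z.png

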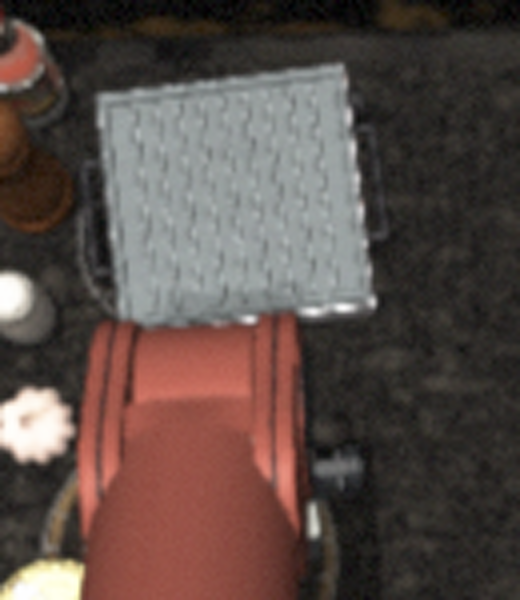

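```bash
python3 - <<'E'
from h import *
f0=ctrl.current_contact_force(); m0=ctrl.current_torque()
for x in (-0.110,-0.100,-0.092,-0.084,-0.074,-0.064):
    ctrl.movel(gp(x,0,0.0235),max_speed=0.05)
    f=ctrl.current_contact_force()-f0; m=ctrl.current_torque()-m0; t=ctrl.current_tool_pos()
    print(x,"along %.1f lat %.1f z %.1f"%(f[:2]@s,f[:2]@dl,f[2]),m.round(2), ((t[:2]-G)@s).round(4),((t[:2]-G)@dl).round(4),t[2].round(4))
    if abs(f[:2]@s)>12 or abs(f[:2]@dl)>12 or abs(f[2])>12: break
print(ctrl.current_time_s(),ctrl.current_grip_width())
c,im=snap("wrist","w10"); c,im=snap("scene","s10"); zoom(im,"s10z",180,120,170,130)
E
```

```text
-0.11 along -1.0 lat -0.5 z -0.4 [-0.01 -0.03  0.08] -0.1097 -0.0001 0.0235
-0.1 along -0.3 lat 0.7 z -0.1 [ 0.04 -0.03  0.05] -0.0997 -0.0001 0.0235
-0.092 along -0.4 lat -0.3 z -0.1 [0.   0.01 0.09] -0.0917 -0.0001 0.0235
-0.084 along -0.4 lat 0.6 z -0.1 [0.02 0.03 0.04] -0.0837 -0.0 0.0235
-0.074 along -0.6 lat -0.3 z -0.3 [-0.01  0.06  0.08] -0.0737 -0.0001 0.0235
-0.064 along -0.3 lat 0.6 z -0.2 [-0.04  0.07  0.09] -0.0636 -0.0001 0.0235
22.4917 0.05976991439479118
```

View pics/s10z.png

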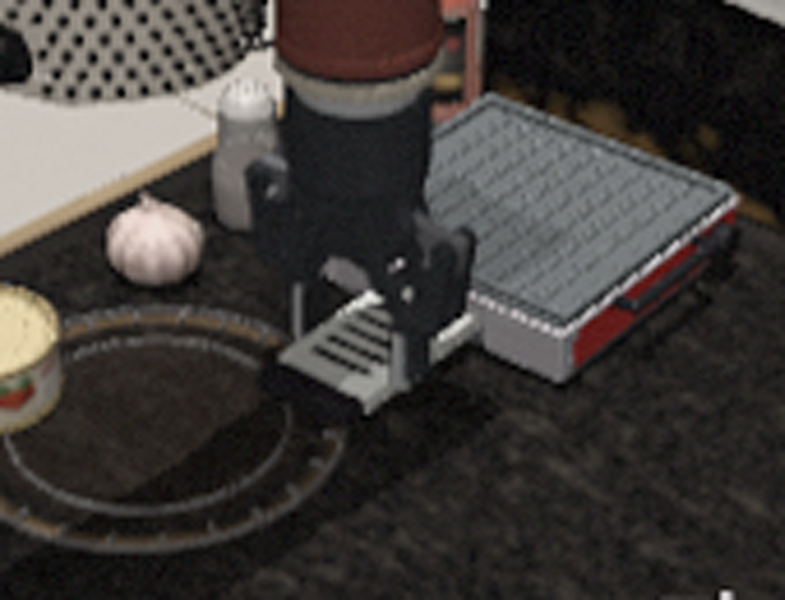

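View pics/w10.png

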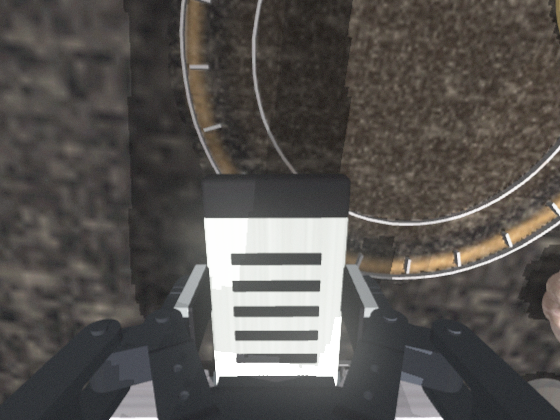

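```bash
python3 - <<'E'
from h import *
f0=ctrl.current_contact_force()
for x in (-0.052,-0.040,-0.030,-0.024,-0.020):
    ctrl.movel(gp(x,0,0.0230),max_speed=0.06)
    f=ctrl.current_contact_force()-f0; t=ctrl.current_tool_pos()
    print(x,"along %.1f lat %.1f z %.1f"%(f[:2]@s,f[:2]@dl,f[2]), ((t[:2]-G)@s).round(4),((t[:2]-G)@dl).round(4),t[2].round(4))
    if abs(f[:2]@s)>12 or abs(f[:2]@dl)>12 or abs(f[2])>12: break
print(ctrl.current_time_s(),ctrl.current_grip_width())
c,im=snap("wrist","w11"); c,im=snap("scene","s11"); zoom(im,"s11z",180,120,170,130)
E
```

```text
-0.052 along 0.9 lat -0.3 z -0.4 -0.0516 -0.0001 0.023
-0.04 along 1.0 lat 0.4 z -0.8 -0.0396 -0.0001 0.0229
-0.03 along 0.6 lat 0.6 z -0.9 -0.0296 -0.0001 0.023
-0.024 along -0.3 lat -0.3 z -0.2 -0.0237 -0.0 0.023
-0.02 along 0.6 lat -0.8 z -0.2 -0.0198 -0.0 0.023
24.1083 0.060008942334753644
```

View pics/s11z.png

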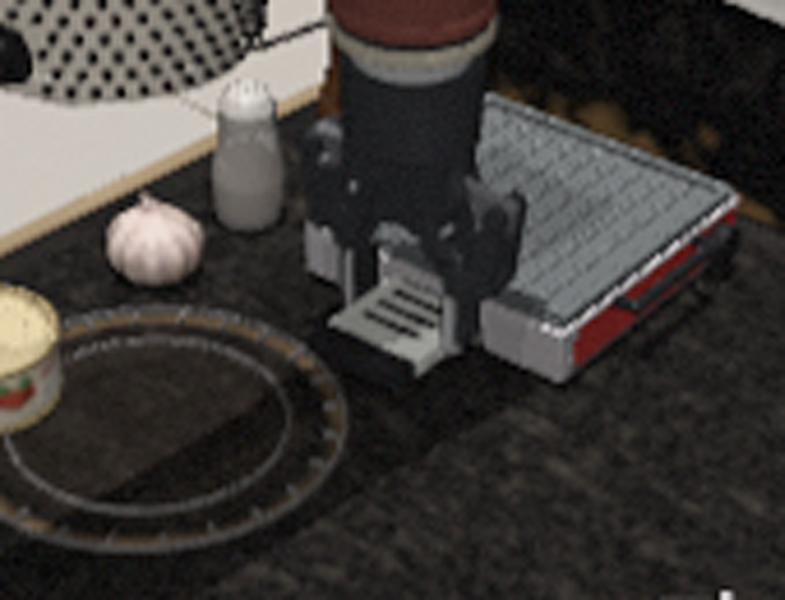

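View pics/w11.png

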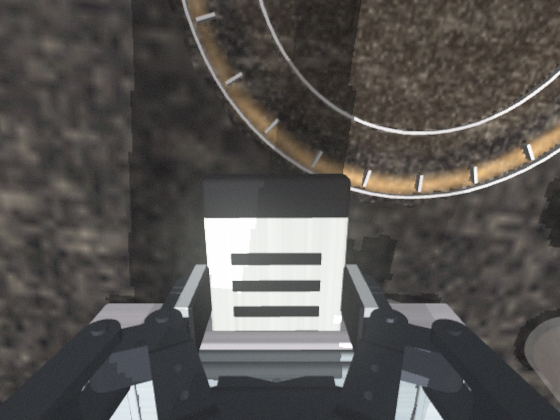

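```bash
python3 - <<'E'
from h import *
f0=ctrl.current_contact_force()
for x in (-0.0185,-0.017,-0.0155,-0.014,-0.0125):
    ctrl.movel(gp(x,0,0.0225),max_speed=0.03)
    f=ctrl.current_contact_force()-f0; t=ctrl.current_tool_pos()
    print(x,"along %.1f lat %.1f z %.1f"%(f[:2]@s,f[:2]@dl,f[2]), ((t[:2]-G)@s).round(4),((t[:2]-G)@dl).round(4),t[2].round(4))
    if abs(f[:2]@s)>4: break
t=ctrl.current_tool_pos(); x=(t[:2]-G)@s
print(x,ctrl.current_time_s())
if f[:2]@s<-4: x=x-0.001; ctrl.movel(gp(x,0,0.0225),max_speed=0.03)
ctrl.movel(gp(x,0,0.0215),max_speed=0.03); print((ctrl.current_contact_force()-f0).round(2))
ctrl.gripper_to(0.072)
print(ctrl.current_time_s(),ctrl.current_grip_width(),ctrl.current_contact_force().round(2))
c,im=snap("wrist","w12")
E
```

```text
-0.0185 along 0.0 lat 0.2 z 1.0 -0.0184 0.0 0.0225
-0.017 along 1.1 lat 0.9 z 0.3 -0.0169 0.0 0.0225
-0.0155 along 1.5 lat -0.2 z -0.6 -0.0154 -0.0 0.0225
-0.014 along 0.3 lat 0.1 z 0.1 -0.0139 -0.0 0.0225
-0.0125 along 1.0 lat 1.1 z 0.8 -0.0124 -0.0 0.0225
-0.012388802235171885 25.4583
[-2.71 -0.23  7.86]
25.9833 0.07185942172890925 [-0.29  0.03  0.3 ]
```

View pics/w12.png

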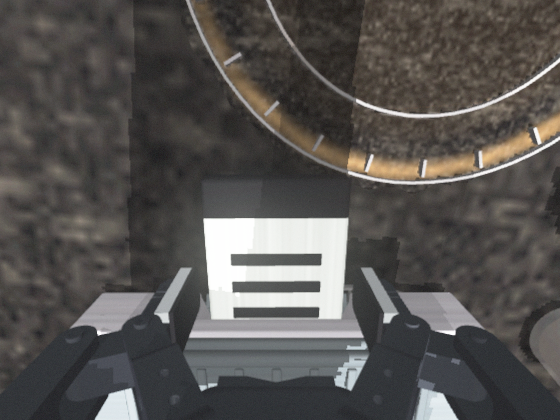

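```bash
python3 - <<'E'
from h import *
ctrl.movel(gp(-0.03,0,0.0215),max_speed=0.1)
ctrl.movel(gp(-0.035,0,0.065),max_speed=0.15)
ctrl.movel(gp(-0.10,0,0.065),max_speed=0.2)
ctrl.gripper_to(0.0)
ctrl.movel(gp(-0.10,0,0.021),max_speed=0.12)
f0=ctrl.current_contact_force(); print(ctrl.current_time_s(),f0)
for x in np.arange(-0.090,-0.0339,0.008):
    ctrl.movel(gp(x,0,0.021),max_speed=0.06)
    f=ctrl.current_contact_force()-f0; t=ctrl.current_tool_pos()
    print(x.round(4),"along %.1f lat %.1f z %.1f"%(f[:2]@s,f[:2]@dl,f[2]), ((t[:2]-G)@s).round(4),((t[:2]-G)@dl).round(4))
    if abs(f[:2]@s)>15: break
print(ctrl.current_time_s())
c,im=snap("wrist","w13"); c,im=snap("scene","s13"); zoom(im,"s13z",180,120,170,130)
E
```

```text
28.4667 [ 0.01628565 -0.08560469 -0.00289484]
-0.09 along -0.2 lat -0.3 z 0.2 -0.0891 -0.0
-0.082 along 0.0 lat 0.7 z -0.2 -0.0816 -0.0
-0.074 along 0.2 lat 0.6 z 0.1 -0.0736 -0.0001
-0.066 along -0.7 lat 0.8 z 0.4 -0.0656 -0.0001
-0.058 along 0.4 lat 0.4 z 0.1 -0.0575 -0.0
-0.05 along -0.1 lat 0.9 z 0.0 -0.0495 -0.0001
-0.042 along -1.4 lat -0.2 z -0.3 -0.0415 -0.0
-0.034 along 0.5 lat 0.3 z 0.4 -0.0335 -0.0001
30.7667
```

View pics/w13.png

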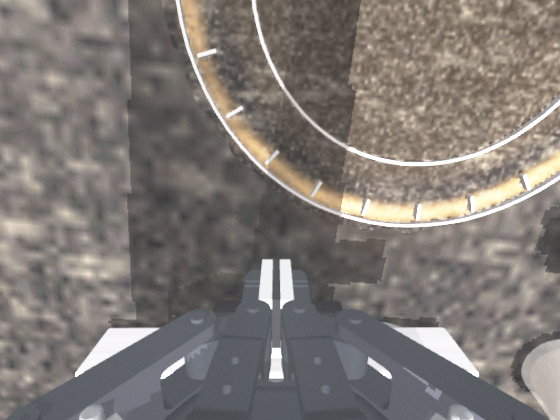

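View pics/s13z.png

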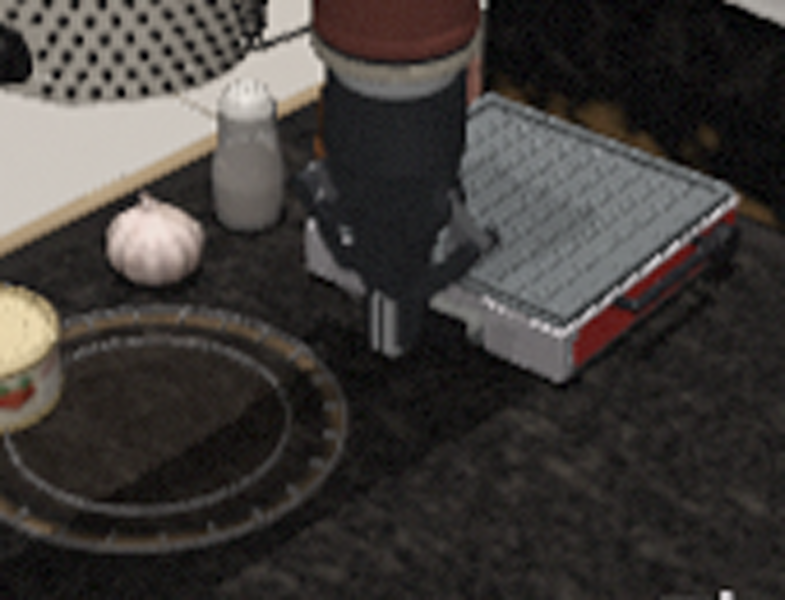

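```bash
python3 - <<'E'
from h import *
f0=ctrl.current_contact_force()
for x in np.r_[-0.028,-0.024,np.arange(-0.022,-0.010,0.001)]:
    ctrl.movel(gp(x,0,0.021),max_speed=0.04)
    f=ctrl.current_contact_force()-f0; t=ctrl.current_tool_pos()
    print(x.round(4),"along %.1f lat %.1f z %.1f"%(f[:2]@s,f[:2]@dl,f[2]), ((t[:2]-G)@s).round(4),((t[:2]-G)@dl).round(4))
    if abs(f[:2]@s)>15: break
print(ctrl.current_time_s())
c,im=snap("wrist","w14"); c,im=snap("scene","s14"); zoom(im,"s14z",180,120,170,130)
E
```

```text
-0.028 along 0.9 lat 1.0 z 0.6 -0.0277 -0.0
-0.024 along 0.1 lat 1.0 z 0.9 -0.0237 -0.0
-0.022 along -0.5 lat 0.4 z 1.4 -0.0219 0.0
-0.021 along 0.7 lat 0.5 z 0.9 -0.021 0.0
-0.02 along -0.2 lat 1.2 z 0.5 -0.0199 0.0
-0.019 along -0.4 lat 1.1 z 1.1 -0.0189 -0.0
-0.018 along -0.2 lat 0.8 z 0.6 -0.0179 0.0
-0.017 along -4.8 lat 0.9 z 4.3 -0.0178 0.0
-0.016 along -9.3 lat 1.2 z 7.7 -0.0177 0.0
-0.015 along -13.1 lat 0.0 z 10.6 -0.0177 -0.0
-0.014 along -16.3 lat 1.1 z 12.3 -0.0177 -0.0001
33.6667
```

View pics/w14.png

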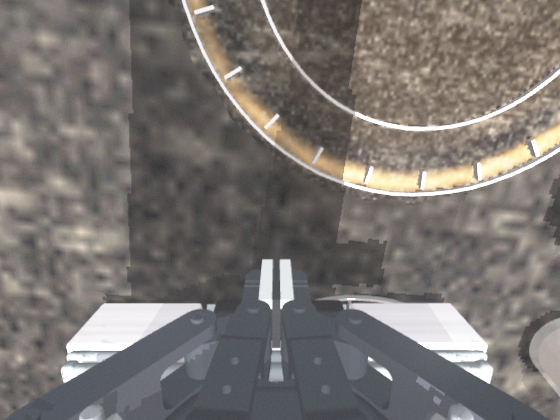

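View pics/s14z.png

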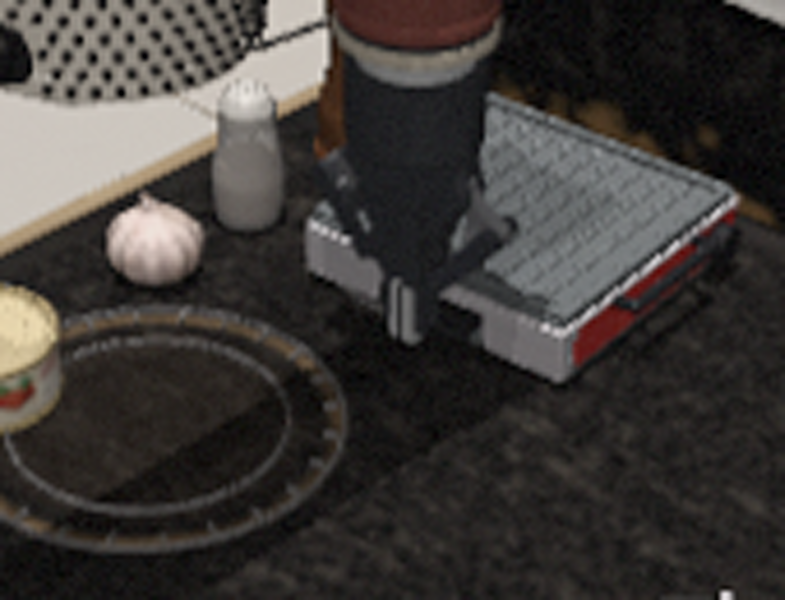

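```bash
python3 - <<'E'
from h import *
import pickle
ctrl.movel(gp(-0.011,0,0.021),max_speed=0.03)
print(ctrl.current_contact_force().round(1),((ctrl.current_tool_pos()[:2]-G)@s).round(4))
ctrl.movel(gp(-0.05,0,0.021),max_speed=0.08)
ctrl.movel(gp(-0.10,0,0.15),max_speed=0.2)
print(ctrl.current_time_s(),ctrl.current_tool_pos(),ctrl.current_contact_force().round(1))
c,im=snap("wrist","w15"); pickle.dump((c,im),open("w15.pkl","wb")); zoom(im,"w15z",160,240,240,160)
c,im=snap("scene","s15"); zoom(im,"s15z",220,130,140,90)
E
```

```text
[-28.2  -1.6  18. ] -0.0176
35.4917 [0.5383382  0.09654856 0.14921777] [ 0.1  0.1 -0.8]
```

View pics/w15z.png

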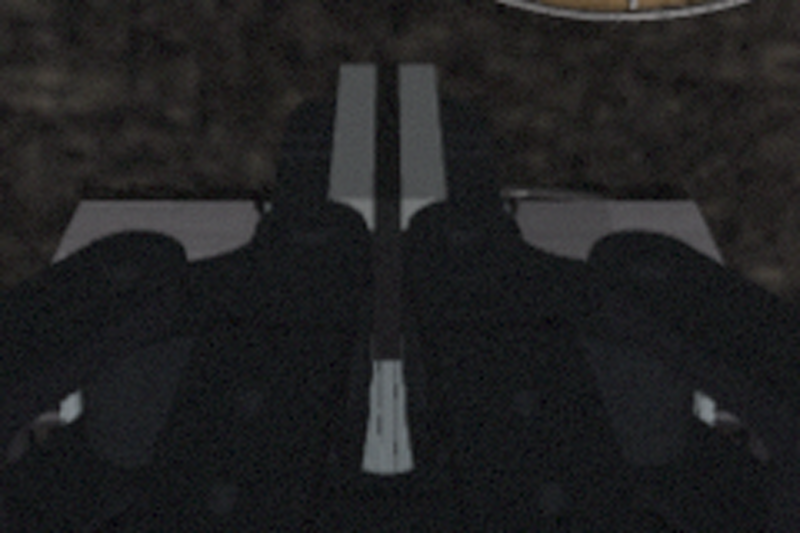

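View pics/s15z.png

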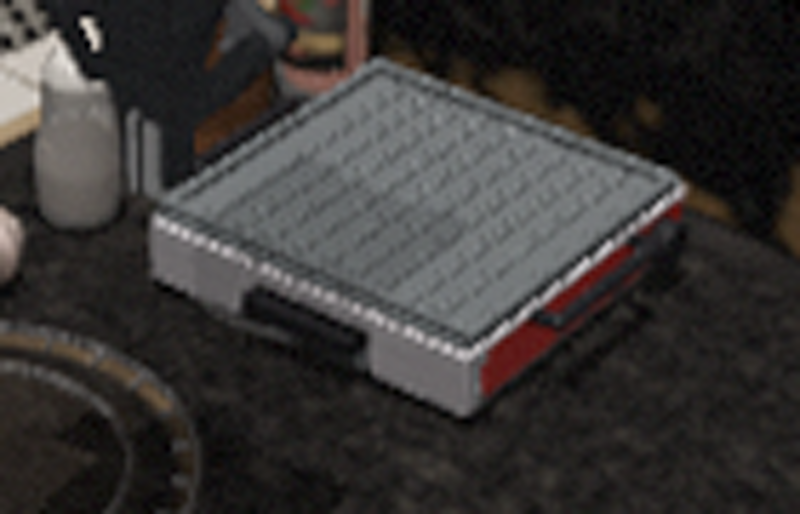

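```bash
python3 - <<'E'
from h import *
import pickle
ctrl.gripper_to(0.085)
ctrl.movel(gp(-0.10,0,0.17),max_speed=0.2)
c,im=snap("wrist","w16"); pickle.dump((c,im),open("w16.pkl","wb")); zoom(im,"w16z",180,240,190,142)
c,im=snap("scene","s16");
print(ctrl.current_time_s(),ctrl.current_contact_force().round(1))
E
```

```text
36.725 [ 0.9 -0.1 -0.2]
```

View pics/w16z.png

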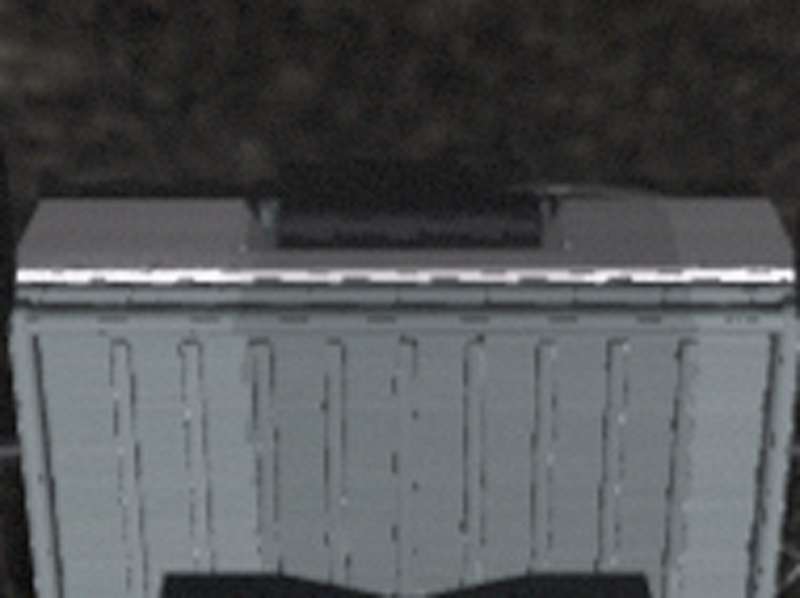

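View pics/s16.png

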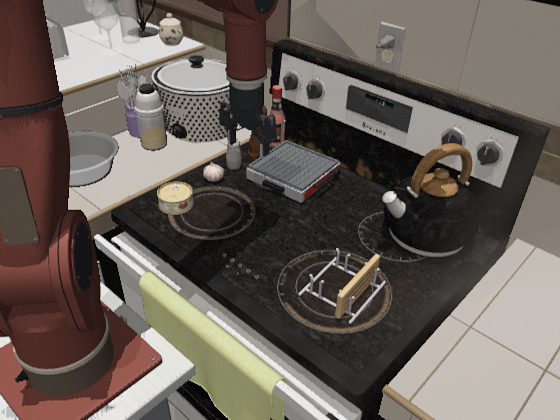

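```bash
python3 - <<'E'
from h import *
import pickle
c,im=pickle.load(open("w16.pkl","rb")); S=800/190
for x in (0,-.006,-.0105,-.015):
  for z in (0,.012,.024,.028):
    print(x,z,((proj(c,gp(x,0,z))-[180,240])*S).round(0), ((proj(c,gp(x,.031,z))-[180,240])*S).round(0)[0])
g=cv2.cvtColor(im,cv2.COLOR_RGB2GRAY); print(g[278:304,270:285].mean(1).round(0))
E
```

```text
0 0 [406. 179.] 530.0
0 0.012 [406. 205.] 534.0
0 0.024 [406. 232.] 539.0
0 0.028 [406. 242.] 541.0
-0.006 0 [406. 158.] 531.0
-0.006 0.012 [406. 183.] 535.0
-0.006 0.024 [406. 210.] 540.0
-0.006 0.028 [406. 219.] 541.0
-0.0105 0 [406. 142.] 531.0
-0.0105 0.012 [406. 166.] 536.0
-0.0105 0.024 [406. 193.] 540.0
-0.0105 0.028 [406. 202.] 542.0
-0.015 0 [406. 126.] 532.0
-0.015 0.012 [406. 150.] 536.0
-0.015 0.024 [406. 176.] 541.0
-0.015 0.028 [406. 185.] 543.0
[ 30.  28.  29.  28.  27.  28.  29.  28.  28.  29.  28.  29.  35.  41.
  49.  52.  52.  46.  40.  34.  39.  64.  85.  88.  87. 108.]
```

```bash
python3 - <<'E'
from h import *
print(ctrl.current_time_s()); print(ctrl.job_done())
E
```

```text
36.725
the job is handed in; nothing more can be done
None
```

The tray is in the griddle's slot, cover up and black end outward, pushed in until it stopped. I handed the job in at 36.7 s of the 62 s allowed; no verdict was reported.

**What I did:** I took the tray out of the rack and stood it on edge on the free cooktop. I tipped it flat with the slotted cover up and let go. I then regripped it across its width and ran it about 97 mm into the slot with almost no contact force. After letting go, I pushed it in with closed fingers until it stopped.

**Last checks:**
- **Pushed home:** under a push of up to about 28 N the fingers did not move on past 17.7 mm in front of the griddle face. Taking off the 11 mm half-width of the pads puts the black end about 6.7 mm out.
- **Wrist picture:** its readings give 6 to 7.6 mm out, depending on which griddle edge is used as reference. They differ by 1 to 2 mm but are all under 10.5 mm. The tray sits about 1 mm off the slot's middle.
- **Surroundings:** the trivet, tin, garlic and shaker look unmoved in the last scene picture. The arm hides most of the pepper mill there, but it never worked near it. The gripper was clear, with no contact force.
- **Not measured:** I judged the flat-and-released stage from one wrist and one scene picture, not from angle or speed readings. I also did not measure the tray's level in the slot.

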